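Set the tensioner of a tube roller past its ratchet and hold it

ROBOT

A 6-joint arm with a two-finger parallel gripper is mounted at the origin on a cart in front of the work surface, level with it; the furniture and walls round the work are solid. World frame = base frame: x ahead of the robot, y to its left, z up, the work surface at z = 0. Lengths are in m, angles in rad, forces in N, time in s.
With the tool pointing down it reaches from about 0.325 to 0.9 m from the base axis. Payload 6.1 kg.
Tool frame: the origin (TCP) lies at the very end of the fingers, on their centre line; the grasp point (between the pads) lies 19 mm behind it; z points along the fingers, y is the line along which they close (so a half turn about z gives the same grasp; the last joint's range is limited). The gripper opens to 87 mm and grips with 3 to 60 N. Pads are 19 mm wide; open, the fingers measure 117 mm over their backs; the gripper's body (75 mm by 190 mm) begins 51 mm behind the grasp point.
Start: joints at [-1.424, 0.22, 1.526, -0, 1.395, -0.126], TCP at [0.168, -0.602, 0.223] pointing down, gripper open.
Joint ranges: [-2.98, 2.98], [-0.91, 2.08], [0.09, 2.57], [-1.24, 4.39], [0.2, 2.65], [-2.68, 2.68]. Speed limits (rad/s): [2.57, 2.57, 3.01, 3.14, 3.14, 3.14].

INTERFACE

Orientations are given as [roll, pitch, yaw] about the fixed x, y, z axes, in that order (R = Rz(yaw) Ry(pitch) Rx(roll)).
In Python, from workcell import * gives the robot as it stands. The module is installed in compiled form; this text tells all that it offers.
- The arm moves only by the tool arm_command, never from a script. Its arguments are lists of equal length, an entry for each row: "dr": the turn, a rotation vector about the tool's x, y, z in units of 120 degrees (1.0 is 120 degrees), a list of three; "xyz": the shift along the tool's x, y, z in units of 0.15 m (1.0 is 0.15 m), a list of three; "fingers": the closure, from 0 (fully open) to 1 (shut). In form: {"dr": [[wx, wy, wz], ...], "xyz": [[x, y, z], ...], "fingers": [fingers, ...]}. A call has 1 to 8 rows; each row is the pose to reach, as a shift and turn from the pose commanded when the call began, along the tool's axes at that moment; what a row does not reach only later rows make up. A row lasts 1/12 s, in which the tool goes at most 41.7 mm and 7.16 degrees, less where a joint would pass 70% of its speed; a pose out of reach is approached as far as the arm can. A call with a number of a shift or a turn outside -1 to 1 is refused whole. A call with a gripper value outside its range is refused whole. The fingers move at their own pace and stop on an object; "force" is the grip in N (left out, the last holds). Time passes only in rows, so rows that repeat a pose let the fingers close. It gives the time, the measured TCP pose, the force, the opening and the grip force at its end, in the units of the state.
- get_obs(): the state, without advancing time (a new reading comes with each control period).
- capture(name): name is "side" or "top" or "wrist"; returns (picture, depth): 420x560x3 uint8, red, green, blue; 420x560 float32, m along the optical axis (not along the pixel's ray), 0 where there is no reading.
- camera_info(name): a dict with "mtx" (3x3 intrinsics, pixels), "world_to_cam" (4x4, takes a point from world to camera coordinates). Camera axes: x right, y down, z forward; pixel columns grow to the right and rows downward; lengths in m; the calibration is good to about 2 mm. A picture is of the moment at which its call begins: read the wrist's pose just before it. camera_info takes no time and is no camera call; for the wrist camera it gives the pose at the moment of the call.
- finish_job(): hands the job in; it is judged then, once.
Trained networks look in the newest picture that a camera, given by its name, has taken for a name from the list of things; names that differ only in an ending like _2 or _b are one class to them, and where a whole thing is asked for, a point or a joint stands for the part that bears it (a point fixed in the world has none). Each returns a list of dicts, best first, with "p" (0 to 1); they miss things now and then, are a little off and sometimes report something else, mostly with a low value. They report only what shows in the picture. A call takes as long as a camera call. They do not tell look-alikes from the thing itself.
- outline_of(camera, thing): "pixels" (420x560 bool, what is visible of it) and "bbox" ([centre column, centre row, width, height] in pixels, round what is visible of it).
The state is a dict: "time": time; "qpos": joint angles; "qvel": joint speeds; "tau": joint torques, N m; "eef_pos": TCP position; "tool_rot": TCP orientation; "force": force on the tool from outside, world axes, zero at the start; "ft_torque": the same for the moment, N m; "finger_gap": opening from 0.0 (shut) to 1.0 (fully open); "finger_force": force on a finger pad.
Only numpy, scipy, OpenCV 4.12 (cv2) and the standard library are available. Lean on these libraries where they do the work, as an engineer would, in place of code of your own. Each camera call takes 0.05 s, during which the arm holds its last target. There are 200 camera calls.

TASK

Take the push rod out of its stand, dip its tip well into the small open lubricant pot and lift it out again, without tipping or shoving the pot. Then set the rod's tip in the dished seat at the end of the sprung tensioner arm and gently press the arm down, with the rod only, until the ratchet pawl has been pushed aside and clicked back over its pin. Finish while still gripping the rod and pressing, the arm held down a little beyond the click so that the rod and not the pawl carries the spring; leave the other things alone.

Things in the scene. Friction and masses are not known exactly. Their poses are not given: they have to be found in the camera images.
- rod_grip (a point): Centre of the square wooden handle (22 x 22 mm, 62 mm long) of the loose push rod, which stands upright in its stand, hanging on its collar. z runs up along the rod, x and y are square to the handle's flat sides. Below the handle: collar 30 mm across and 6 mm thick (its underside 37 mm below this point), then a 10 mm steel shaft with a 12 mm ball tip. The rod is about 132 mm long and weighs about 0.12 kg.
- rod_tip (a point): Lowest point of the rod's ball tip, on the rod's axis, 98 mm below rod_grip; axes as rod_grip.
- rod_stand: Fixed grey block 64 x 64 x 66 mm with an upright 19 mm hole for the rod; the rod must be lifted 62 mm to come clear of it. Origin: centre of its underside, on the hole's axis, z up.
- pot: Loose open round light metal lubricant pot (looks pale, nothing visible in it) (bowl), 42 mm high, 68 mm across at the rim, wall 4 mm, narrowing downward, floor about 5 mm thick, 0.25 kg. Origin: centre of its underside, z up. A good dip brings the tip at least 15 mm below the rim.
- tensioner: Fixed belt tensioner unit on an aluminium base plate 90 x 180 x 10 mm, about 125 mm high over all with the arm up. Origin: centre of the plate's underside, z up; y runs from the hinge towards the arm's free end. The hinge cheeks (50 mm wide over both, up to 101 mm high) stand at y = -50 mm, the pawl's guide (98 mm high) at x = +26, y = +30 mm.
- tensioner_hinge (a point): The arm's hinge axis: 85 mm above the plate's underside, at y = -50 mm of the unit; the axis runs along this point's x.
- seat_dish (a point): Centre of the floor of the round steel dish (about 28 mm inside width, rim 6 mm high above its floor) on top of the tensioner arm's free end, 100 mm from the hinge along the arm and 10 mm above the arm's centre line. The arm is a steel bar 18 mm wide with a black idler roller on its -x side. Moves with the arm; its x lies along the hinge axis, y along the arm away from the hinge, z out of the dish.
- tensioner_arm (a joint): Arm angle, rad: 0 at the start, sloping up 0.25 rad to its free end; grows as that end is pressed down (about -x of tensioner_hinge). Sprung: 4 N at the seat at 0, 8 N at 0.5, 10 N at 0.7; the pawl adds 1 to 2 N from 0.12 to about 0.38, then snaps and is fully back by 0.45. Let go, the arm then rests on the pawl at about 0.42. Hard stop 0.70. A good holding value is 0.50 to 0.65.
- pawl (a joint): Displacement in m of the sprung pawl slider beside the arm: 0 at rest, pushed back up to about 0.009 by the pin on the arm's side, snaps back to 0 at the click.
- dish: Bystander: loose petri dish lying flat, 93 mm across, 15 mm high; origin: centre of its underside.
- tweezers: Bystander: loose steel forceps lying flat, 130 mm long, 12 mm wide, 10 mm high; origin: middle of the underside.
- tube: Bystander: loose test tube lying down, 193 mm long, 20 mm thick; origin: middle of the underside.
- bottle: Bystander: loose small white screw-cap bottle, 47 mm across, 100 mm high; origin: centre of its underside.
There are look-alikes about, which are no part of the job. What is shaped like the part that bears rod_grip but purple or yellow is not meant.

How it is judged:
By the outcome, as a careful person would: the job done as asked, in the order asked, and still so for the second after the job is handed in, while the arm keeps its last pose, push and grip.
It also fails if it takes over 48 s, if anything falls off the work surface, if the arm or the gripper's body presses on something with over 40 N, if the wrist force passes 120 N, or if a joint passes its speed limit or range.

## Working session

There is one attempt and no reset: what is moved stays moved. The work goes in short steps, Python scripts to look and compute and a tool call to move; the robot and the scene stay as the last step left them, time stands still between calls to the robot, and variables do not carry over. Pictures are saved under pics/ and viewed, at most 13 in all, crops included, and the job is handed in when it is done.

Besides the shell and the picture viewer there is one more tool, called by a JSON object that holds its "api" and its "payload", one argument or row to a line. arm_command: Moves the arm, as the interface text tells. Shifts and turns lie within -1 to 1; 1 stands for 0.15 m of shift or 120 degrees of turn. Its arguments: {"type":"object","properties":{"dr":{"type":"array"},"xyz":{"type":"array"},"fingers":{"type":"array"},"force":{"type":"number"}},"required":["dr","xyz","fingers"]}

```bash
mkdir -p pics; cat > h.py <<'E'
from workcell import *
import numpy as np, cv2
from scipy.spatial.transform import Rotation as R
def cloud(name, depth):
    ci=camera_info(name); K=np.array(ci["mtx"]); T=np.linalg.inv(np.array(ci["world_to_cam"]))
    v,u=np.mgrid[:420,:560]; 
    P=np.stack([(u-K[0,2])/K[0,0]*depth,(v-K[1,2])/K[1,1]*depth,depth],-1)
    W=P@T[:3,:3].T+T[:3,3]; W[depth==0]=np.nan; return W
def cap(name,f=None):
    c=cloud; im,d=capture(name)
    if f: cv2.imwrite("pics/"+f,cv2.cvtColor(im,cv2.COLOR_RGB2BGR))
    return im,c(name,d)
def st():
    o=get_obs(); print({k:np.round(o[k],4).tolist() for k in ("time","eef_pos","tool_rot","qpos","force","finger_gap","finger_force")}); return o
E
python3 - <<'E'
from h import *
st()
ims=[]
for n in("top","side"):
    im,W=cap(n,n+"0.png"); np.save(n+"W.npy",W)
    for t in("rod_grip","rod_stand","pot","tensioner","seat_dish","dish","tweezers","tube","bottle"):
        for r in outline_of(n,t)[:4]:
            p=W[r["pixels"]]; p=p[~np.isnan(p[:,0])]
            if len(p): print(n,t,round(r["p"],2),np.round(r["bbox"]),"med",np.round(np.median(p,0),3),"min",np.round(np.percentile(p,2,axis=0),3),"max",np.round(np.percentile(p,98,axis=0),3))
E
```

```text
{'time': 0.0, 'eef_pos': [0.1683, -0.6013, 0.2215], 'tool_rot': [-3.1397, -0.0003, 0.2728], 'qpos': [-1.4241, 0.2212, 1.5276, 0.0, 1.3947, -0.1261], 'force': [-0.1273, 0.407, -0.6632], 'finger_gap': 1.0001, 'finger_force': 0.0}
top rod_grip 0.61 [230. 223.  15.  11.] med [0.421 0.164 0.119] min [ 0.409  0.154 -0.002] max [0.443 0.178 0.136]
top rod_grip 0.4 [260. 211.  12.  10.] med [0.464 0.066 0.13 ] min [0.455 0.054 0.071] max [0.478 0.08  0.141]
top rod_stand 0.84 [258. 211.  21.  23.] med [0.462 0.064 0.066] min [0.431 0.031 0.001] max [0.509 0.102 0.074]
top pot 0.67 [200. 205.  21.  18.] med [0.502 0.277 0.021] min [0.468 0.242 0.002] max [0.527 0.301 0.046]
top tensioner 0.83 [330. 216.  53.  37.] med [ 0.453 -0.176  0.015] min [ 0.404 -0.265  0.005] max [ 0.516 -0.096  0.125]
top seat_dish 0.69 [333. 214.  32.  25.] med [ 0.454 -0.164  0.11 ] min [ 0.421 -0.233  0.009] max [ 0.482 -0.125  0.13 ]
top dish 0.9 [202. 171.  25.  25.] med [0.616 0.275 0.015] min [0.575 0.234 0.007] max [0.659 0.317 0.022]
top tube 0.81 [401. 209.  57.  24.] med [ 0.47  -0.427  0.018] min [ 0.437 
[... 944 characters left out ...]
2 -0.084  0.121]
side tensioner 0.62 [210. 290.  31.  26.] med [0.506 0.27  0.028] min [0.468 0.247 0.007] max [0.528 0.308 0.042]
side seat_dish 0.71 [333. 195.  19.  19.] med [ 0.446 -0.143  0.109] min [ 0.421 -0.228  0.064] max [ 0.49  -0.117  0.127]
side dish 0.73 [175. 276.  44.  24.] med [0.614 0.288 0.013] min [0.575 0.244 0.004] max [0.66  0.327 0.016]
side dish 0.15 [210. 290.  31.  27.] med [0.507 0.271 0.028] min [0.468 0.247 0.007] max [0.528 0.308 0.042]
side tube 0.74 [359. 188.  26.  14.] med [ 0.484 -0.383  0.012] min [ 0.463 -0.432 -0.003] max [ 0.516 -0.328  0.019]
side bottle 0.73 [181. 317.  28.  47.] med [0.456 0.41  0.059] min [0.444 0.387 0.005] max [0.48  0.423 0.1  ]
```

```bash
python3 - <<'E'
import cv2
a=cv2.imread("pics/top0.png")[150:260,145:445];b=cv2.imread("pics/side0.png")[160:350,150:400]
a=cv2.resize(a,None,fx=2.6,fy=2.6,interpolation=3)
b=cv2.resize(b,None,fx=3,fy=3,interpolation=3)
cv2.imwrite("pics/tc.png",a);cv2.imwrite("pics/sc.png",b)
E
```

```text
(no output)
```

View pics/tc.png

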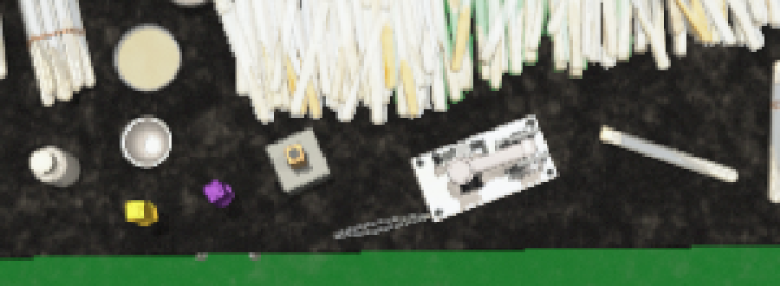

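View pics/sc.png

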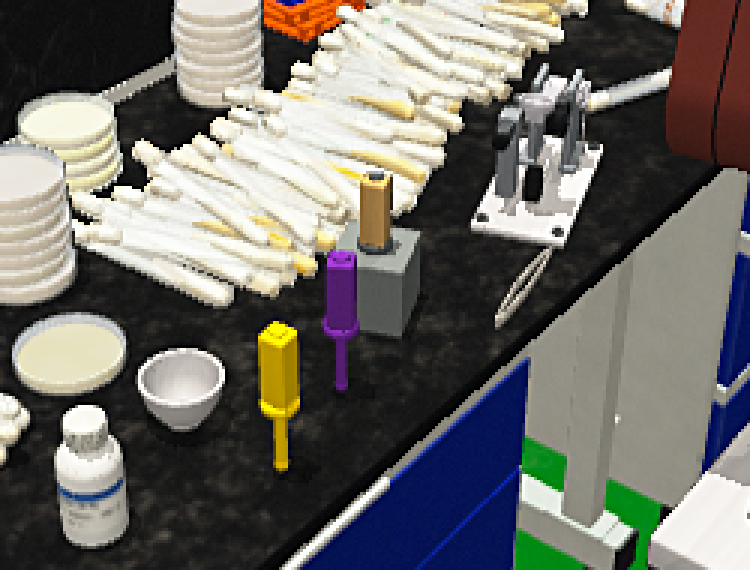

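Candidates for the rod: wooden in the stand (top 260,211; side 275,229), purple (top 230,223; side 265,264), yellow (top 200,231; side 243,289). The wooden one in the grey block is the right one. The free end of the tensioner arm, with its dish, points to robot-left (+y). I'll move towards the tensioner and look with the wrist camera on the way.

{"api": "arm_command", "payload": {
  "dr": [
    [0, 0, 0],
    [0, 0, 0],
    [0, 0, 0],
    [0, 0, 0],
    [0, 0, 0],
    [0, 0, 0]
  ],
  "xyz": [
    [1, -1, -0.6],
    [1, -1, -0.6],
    [1, -1, -0.6],
    [1, -1, -0.6],
    [1, -1, -0.6],
    [1, -1, -0.6]
  ],
  "fingers": [0.2, 0.2, 0.2, 0.2, 0.2, 0.2]
}}

```text
time: 1.5
eef_pos: [0.2742, -0.4145, 0.3151]
tool_rot: [3.139, -0.002, 0.274]
force: [1.0, -1.6, 0.3]
finger_gap: 0.809
finger_force: 0.0
```

{"api": "arm_command", "payload": {
  "dr": [
    [0, 0, 0],
    [0, 0, 0],
    [0, 0, 0],
    [0, 0, 0],
    [0, 0, 0],
    [0, 0, 0]
  ],
  "xyz": [
    [1, -1, -0.3],
    [1, -1, -0.3],
    [1, -1, -0.3],
    [1, -1, -0.3],
    [1, -1, -0.3],
    [1, -1, -0.3]
  ],
  "fingers": [0.2, 0.2, 0.2, 0.2, 0.2, 0.2]
}}

```text
time: 2.0
eef_pos: [0.3789, -0.2279, 0.3599]
tool_rot: [3.14, -0.004, 0.278]
force: [0.3, -0.6, 0.4]
finger_gap: 0.799
finger_force: 0.0
```

```bash
python3 - <<'E'
from h import *
st()
im,W=cap("wrist","w1.png"); np.save("w1.npy",W)
print(np.round(np.linalg.inv(camera_info("wrist")["world_to_cam"]),3), camera_info("wrist")["mtx"])
for t in ("tensioner","seat_dish"):
  for r in outline_of("wrist",t)[:2]:
    p=W[r["pixels"]]; p=p[~np.isnan(p[:,0])]; print(t,round(r["p"],2),np.round(r["bbox"]),np.round(np.median(p,0),4) if len(p) else 0)
E
```

```text
{'time': 2.0, 'eef_pos': [0.3789, -0.2279, 0.3599], 'tool_rot': [3.1401, -0.004, 0.2777], 'qpos': [-0.7222, -0.2866, 1.7682, 0.0025, 1.6566, 0.5711], 'force': [0.2636, -0.6463, 0.3888], 'finger_gap': 0.7995, 'finger_force': 0.0}
[[ 0.276 -0.926 -0.257  0.449]
 [-0.961 -0.265 -0.076 -0.21 ]
 [ 0.002  0.268 -0.963  0.522]
 [ 0.     0.     0.     1.   ]] [[309.92285091   0.         281.14707297]
 [  0.         309.92285091 207.49164863]
 [  0.           0.           1.        ]]
tensioner 0.64 [416. 143.  90.  75.] [ 0.4741 -0.4222  0.017 ]
seat_dish 0.92 [263. 108.  98.  48.] [ 0.4554 -0.1655  0.1085]
seat_dish 0.6 [140. 131.  20.   5.] [ 0.3727 -0.0082  0.0059]
```

View pics/w1.png

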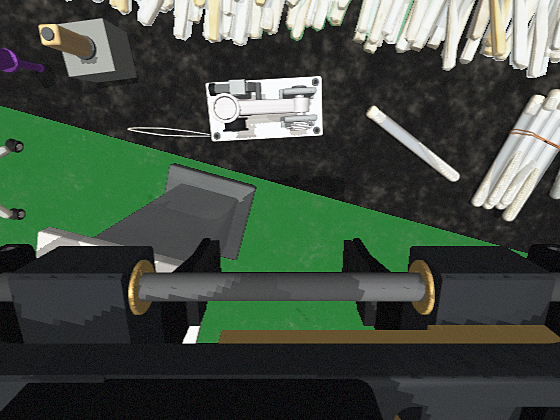

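The wrist picture shows the seat dish at about (227,107), the hinge at (300,105), the stand at (95,50) and the rod top at (48,35). The tweezers lie at (165,131), just off the plate. Next I'll fit the geometry.

```bash
cat > fit.py <<'E'
from h import *
def rect(P,zlo,zhi,xl,yl):
    m=(P[...,2]>zlo)&(P[...,2]<zhi)&(P[...,0]>xl[0])&(P[...,0]<xl[1])&(P[...,1]>yl[0])&(P[...,1]<yl[1])
    q=P[m]; r=cv2.minAreaRect((q[:,:2]*1000).astype(np.float32)); return len(q),np.round(r[0],1),np.round(r[1],1),round(r[2],1)
E
python3 - <<'E'
from fit import *
for n in ("w1","topW","sideW"):
    W=np.load(n+".npy")
    print(n,"plate",rect(W,.006,.014,(.39,.53),(-.29,-.07)))
    print(" stand",rect(W,.060,.072,(.40,.53),(0,.13)))
    print(" handle",rect(W,.090,.145,(.40,.53),(0,.13)))
    print(" hndtop",rect(W,.125,.145,(.40,.53),(0,.13)))
    print(" pot",rect(W,.036,.05,(.45,.55),(.22,.33)))
W=np.load("w1.npy")
im=cv2.imread("pics/w1.png")
w=W[85:130,205:250]; m=(w[...,2]>.110)
q=w[m]; print(np.round(q[::25],4))
cv2.imwrite("pics/w1c.png",cv2.resize(im[0:150,20:340],None,fx=2.5,fy=2.5,interpolation=2))
print(np.round(W[100:116:3,200:250:5,2],3))
E
```

```text
w1 plate (3061, array([ 453.6, -164.4]), array([ 89.9, 216.7]), 19.2)
 stand (1950, array([468.1,  66.3]), array([64.8, 65.5]), 22.9)
 handle (934, array([467.8,  65.7]), array([22.1, 23.1]), 16.3)
 hndtop (501, array([467.8,  65.7]), array([22.1, 23.1]), 15.8)
 pot (0, array([0., 0.]), array([0., 0.]), 0.0)
topW plate (667, array([ 459.6, -180.5]), array([217. , 138.4]), 89.3)
 stand (266, array([477.1,  44.2]), array([ 64.7, 114. ]), 22.1)
 handle (58, array([467. ,  66.9]), array([21.6, 22. ]), 17.3)
 hndtop (47, array([467.3,  67.1]), array([21.4, 21.4]), 18.5)
 pot (81, array([497.8, 270.9]), array([64.9, 64.8]), 70.1)
sideW plate (673, array([ 460. , -172.5]), array([ 89.9, 186.1]), 19.5)
 stand (291, array([469.5,  73.3]), array([65.9, 70.9]), 21.3)
 handle (191, array([468. ,  74.9]), array([22.4, 26. ]), 15.5)
 hndtop (66, array([467.2,  76.6]), array([23.4, 19.3]), 28.3)
 pot (159, array([498.6, 277.6]), array([64.5, 69.7]), 43.3)
[[ 0.4606 -0.1317  0.1228]
 [ 0.4586 -0.134   0.1256]
 [ 0.4603 -0.1431  0.1232]
 [ 0.4526 -0.1256  0.1263]
 [ 0.4522 -0.1285  0.1277]
 [ 0.4514 
[... 620 characters left out ...]
 -0.1367  0.1257]
 [ 0.4387 -0.1648  0.1131]
 [ 0.4364 -0.1615  0.1132]
 [ 0.4357 -0.1632  0.1153]
 [ 0.435  -0.1654  0.1102]
 [ 0.4277 -0.1486  0.1169]
 [ 0.4283 -0.1551  0.1184]
 [ 0.4287 -0.1611  0.1158]
 [ 0.422  -0.1469  0.1142]
 [ 0.4226 -0.1527  0.119 ]]
[[-0.001 -0.001  0.009  0.128  0.12   0.118  0.117  0.122  0.008  0.106]
 [-0.001 -0.001  0.01   0.124  0.12   0.119  0.116  0.119  0.109  0.11 ]
 [-0.    -0.001  0.009  0.122  0.121  0.119  0.116  0.115  0.111  0.109]
 [ 0.001 -0.002  0.009  0.123  0.121  0.119  0.116  0.116  0.111  0.11 ]
 [-0.003 -0.002  0.009  0.126  0.121  0.119  0.119  0.115  0.112  0.109]
 [-0.002 -0.     0.009  0.128  0.12   0.118  0.118  0.121  0.105  0.039]]
```

View pics/w1c.png

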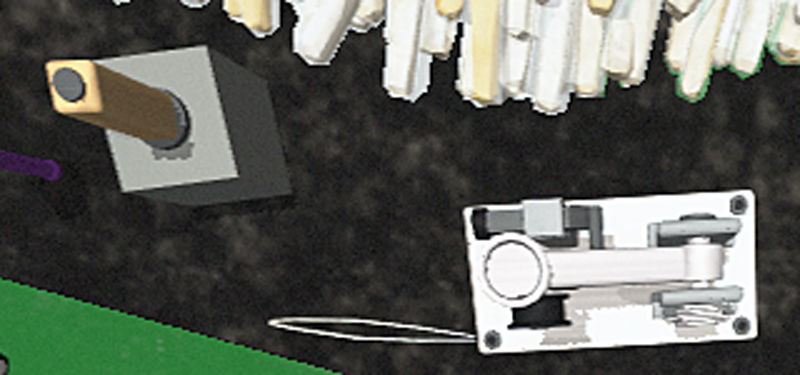

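```bash
cat > go.py <<'E'
from h import *; import sys
def go(x,y,z,yawdeg=None):
    o=get_obs(); M=R.from_euler("xyz",o["tool_rot"]); d=M.inv().apply(np.array([x,y,z])-o["eef_pos"])/.15
    dr=[0,0,0] if yawdeg is None else (M.inv()*R.from_euler("xyz",[np.pi,0,np.radians(yawdeg)])).as_rotvec()/np.radians(120)
    print("xyz",np.round(d,3).tolist(),"dr",np.round(dr,4).tolist())
if __name__=="__main__": go(*map(float,sys.argv[1:]))
E
python3 go.py .4677 .066 .21 16.5
python3 - <<'E'
from fit import *
W=np.load("w1.npy").reshape(-1,3); W=W[~np.isnan(W[:,0])]
# plate without tweezers strip: fit in unit frame
th=np.radians(19.2); ex=np.array([np.cos(th),np.sin(th)]); ey=np.array([-ex[1],ex[0]])
c=np.array([.458,-.184]); L=np.c_[(W[:,:2]-c)@ex,(W[:,:2]-c)@ey,W[:,2]]
p=L[(abs(L[:,0])<.06)&(abs(L[:,1])<.12)]
pl=p[(p[:,2]>.006)&(p[:,2]<.014)&(p[:,0]>-.03)]; print("plate x",np.percentile(p[(p[:,2]>.006)&(p[:,2]<.014)][:,0],[.5,99.5]),"y",np.percentile(pl[:,1],[.3,99.7]))
r=p[(p[:,2]>.112)&(p[:,1]>.02)&(abs(p[:,0])<.02)]; print("dish x",r[:,0].min(),r[:,0].max(),"y",r[:,1].min(),r[:,1].max())
E
```

```text
xyz [1.123, -1.748, 0.983] dr [0.0006, -0.0, -0.0061]
plate x [-0.04231338  0.04692928] y [-0.0879582  0.0910607]
dish x -0.019969601040089734 0.019633540294415393 y 0.02305614296743117 0.061482930235618016
```

{"api": "arm_command", "payload": {
  "dr": [
    [0, 0, 0],
    [0, 0, 0],
    [0, 0, 0],
    [0, 0, 0],
    [0, 0, 0]
  ],
  "xyz": [
    [0.57, -0.87, 0.3],
    [0.57, -0.87, 0.3],
    [0.57, -0.87, 0.3],
    [0.57, -0.87, 0.3],
    [0.57, -0.87, 0.3]
  ],
  "fingers": [0.35, 0.35, 0.35, 0.35, 0.35]
}}

```text
time: 2.57
eef_pos: [0.4233, -0.0796, 0.3095]
tool_rot: [-3.137, 0.003, 0.276]
force: [-0.6, 0.3, -0.9]
finger_gap: 0.654
finger_force: 0.0
```

{"api": "arm_command", "payload": {
  "dr": [
    [0, 0, -0.006],
    [0, 0, -0.006],
    [0, 0, -0.006],
    [0, 0, -0.006],
    [0, 0, -0.006],
    [0, 0, -0.006]
  ],
  "xyz": [
    [0.55, -0.87, 0.6],
    [0.55, -0.87, 0.6],
    [0.55, -0.87, 0.6],
    [0.55, -0.87, 0.6],
    [0.55, -0.87, 0.6],
    [0.55, -0.87, 0.6]
  ],
  "fingers": [0.35, 0.35, 0.35, 0.35, 0.35, 0.35]
}}

```text
time: 3.07
eef_pos: [0.4668, 0.0648, 0.2195]
tool_rot: [-3.14, 0.005, 0.287]
force: [0.4, -0.4, 0.8]
finger_gap: 0.651
finger_force: 0.0
```

```bash
python3 - <<'E'
from fit import *
st()
im,W=cap("wrist","w2.png"); np.save("w2.npy",W)
print(" stand",rect(W,.060,.070,(.40,.53),(0,.13)))
for lo in (.08,.09,.1,.11,.12): print(" handle",lo,rect(W,lo,.145,(.43,.50),(0.03,.10)))
q=W[(W[...,0]>.45)&(W[...,0]<.49)&(W[...,1]>.05)&(W[...,1]<.085)]; print(np.percentile(q[:,2],[50,90,99]))
for r in outline_of("wrist","rod_grip")[:2]: print(r["p"],r["bbox"])
E
```

```text
{'time': 3.0667, 'eef_pos': [0.4668, 0.0648, 0.2195], 'tool_rot': [-3.1399, 0.0054, 0.2869], 'qpos': [-0.0296, -0.1489, 1.9118, -0.0001, 1.3843, 1.2543], 'force': [0.424, -0.3605, 0.7709], 'finger_gap': 0.6512, 'finger_force': 0.0}
 stand (2666, array([469.8,  66.3]), array([64.4, 64.1]), 22.6)
 handle 0.08 (933, array([469.9,  66.4]), array([22. , 21.8]), 16.7)
 handle 0.09 (889, array([469.9,  66.4]), array([22. , 21.8]), 16.7)
 handle 0.1 (844, array([469.8,  66.4]), array([22. , 21.8]), 16.7)
 handle 0.11 (782, array([469.8,  66.5]), array([22.2, 21.4]), 15.9)
 handle 0.12 (726, array([469.8,  66.6]), array([22.2, 21.2]), 15.9)
[0.3280732  0.34015765 0.34225985]
0.89 [279.4, 197.2, 32.0, 40.3]
0.82 [167.6, 213.6, 58.9, 44.2]
```

View pics/w2.png

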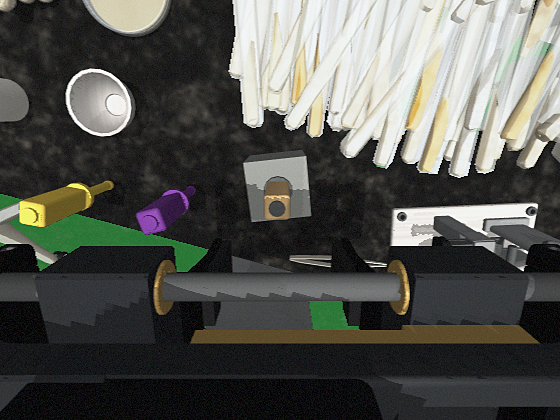

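The picture confirms the wooden handle at (278,205) in the grey stand. Purple is at (165,215), yellow at (45,208) and the pot at (100,100). Descending to grasp.

{"api": "arm_command", "payload": {
  "dr": [
    [0, 0, 0],
    [0, 0, 0],
    [0, 0, 0],
    [0, 0, 0],
    [0, 0, 0],
    [0, 0, 0],
    [0, 0, 0]
  ],
  "xyz": [
    [0.022, -0.005, 0.15],
    [0.025, -0.005, 0.35],
    [0.025, -0.005, 0.55],
    [0.025, -0.005, 0.75],
    [0.025, -0.005, 0.87],
    [0.025, -0.005, 0.87],
    [0.025, -0.005, 0.87]
  ],
  "fingers": [0.35, 0.35, 0.35, 0.35, 0.35, 0.35, 0.35]
}}

```text
time: 3.75
eef_pos: [0.4715, 0.0643, 0.0925]
tool_rot: [3.141, 0.001, 0.283]
force: [-0.3, -0.6, 0.6]
finger_gap: 0.649
finger_force: 0.0
```

{"api": "arm_command", "payload": {
  "dr": [
    [0, 0, 0],
    [0, 0, 0],
    [0, 0, 0],
    [0, 0, 0],
    [0, 0, 0],
    [0, 0, 0],
    [0, 0, 0],
    [0, 0, 0]
  ],
  "xyz": [
    [0, 0, 0],
    [0, 0, 0],
    [0, 0, 0],
    [0, 0, 0],
    [0, 0, 0],
    [0, 0, 0],
    [0, 0, 0],
    [0, 0, 0]
  ],
  "fingers": [1, 1, 1, 1, 1, 1, 1, 1],
  "force": 45
}}

```text
time: 4.42
eef_pos: [0.4715, 0.0665, 0.0924]
tool_rot: [-3.141, -0.001, 0.286]
force: [-0.5, 0.7, 3.1]
finger_gap: 0.25
finger_force: 45.0
```

```bash
python3 - <<'E'
from fit import *
st()
W=np.load("w2.npy")
for lo in (.034,.037): print(" pot",rect(W,lo,.05,(.45,.55),(.22,.33)))
m=(W[...,2]>.034)&(W[...,2]<.05)&(W[...,0]>.45)&(W[...,0]<.55)&(W[...,1]>.22)&(W[...,1]<.33)
print(cv2.minEnclosingCircle((W[m][:,:2]*1000).astype(np.float32)), np.percentile(W[m][:,2],[50,95]))
E
```

```text
{'time': 4.4167, 'eef_pos': [0.4715, 0.0665, 0.0924], 'tool_rot': [-3.1415, -0.0005, 0.2856], 'qpos': [-0.0259, 0.0011, 2.0244, 0.0003, 1.1157, 1.2591], 'force': [-0.4717, 0.7056, 3.0666], 'finger_gap': 0.2498, 'finger_force': 44.9949}
 pot (1343, array([500.1, 269.5]), array([66.7, 66.8]), 72.6)
 pot (1143, array([500.1, 269.5]), array([66.7, 66.8]), 72.6)
((499.7064514160156, 269.44390869140625), 33.96916580200195) [0.04214997 0.04405251]
```

{"api": "arm_command", "payload": {
  "dr": [
    [0, 0, 0],
    [0, 0, 0],
    [0, 0, 0],
    [0, 0, 0],
    [0, 0, 0],
    [0, 0, 0]
  ],
  "xyz": [
    [0, 0, -0.1],
    [0, 0, -0.25],
    [0, 0, -0.45],
    [0, 0, -0.6],
    [0, 0, -0.67],
    [0, 0, -0.67]
  ],
  "fingers": [1, 1, 1, 1, 1, 1]
}}

```text
time: 4.92
eef_pos: [0.4731, 0.0662, 0.1951]
tool_rot: [3.14, -0.005, 0.286]
force: [-0.6, -1.6, -0.9]
finger_gap: 0.249
finger_force: 45.0
```

{"api": "arm_command", "payload": {
  "dr": [
    [0, 0, 0],
    [0, 0, 0],
    [0, 0, 0],
    [0, 0, 0],
    [0, 0, 0],
    [0, 0, 0],
    [0, 0, 0]
  ],
  "xyz": [
    [0.07, -0.15, 0],
    [0.18, -0.38, 0],
    [0.29, -0.62, 0],
    [0.39, -0.85, 0],
    [0.46, -1, 0],
    [0.46, -1, 0],
    [0.46, -1, 0]
  ],
  "fingers": [1, 1, 1, 1, 1, 1, 1]
}}

```text
time: 5.5
eef_pos: [0.4939, 0.2302, 0.19]
tool_rot: [3.141, 0.004, 0.288]
force: [-0.1, -0.4, -1.0]
finger_gap: 0.25
finger_force: 45.0
```

```bash
python3 - <<'E'
from fit import *
from go import go
st(); go(.501,.2695,.19)
im,W=cap("side","s2.png")
for r in outline_of("side","rod_grip")[:3]: print(r["p"],r["bbox"])
cv2.imwrite("pics/s2c.png",cv2.resize(cv2.imread("pics/s2.png")[180:340,140:320],None,fx=3,fy=3,interpolation=2))
E
```

```text
{'time': 5.5, 'eef_pos': [0.4939, 0.2302, 0.19], 'tool_rot': [3.1412, 0.004, 0.2881], 'qpos': [0.2917, 0.0584, 1.7683, -0.0004, 1.3188, 1.5745], 'force': [-0.051, -0.3996, -1.0148], 'finger_gap': 0.2502, 'finger_force': 44.9956}
xyz [0.12, -0.238, -0.001] dr [0, 0, 0]
0.83 [221.5, 230.4, 14.6, 50.1]
0.63 [263.9, 264.8, 8.5, 46.2]
0.57 [243.1, 291.2, 13.7, 53.6]
```

View pics/s2c.png

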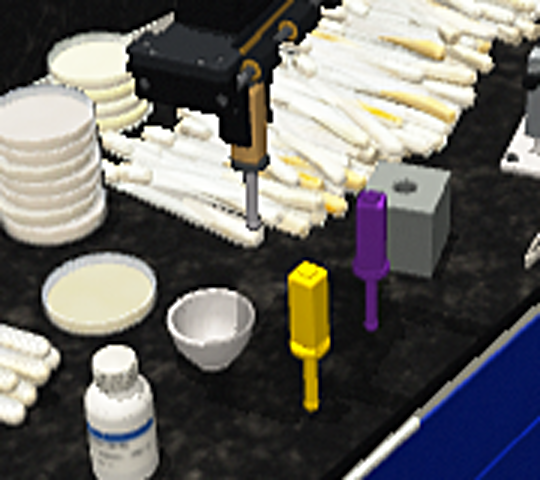

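The rod is out of the stand, upright in the gripper, and its tip is at crop (252,235). The pot is undisturbed. Now the dip.

{"api": "arm_command", "payload": {
  "dr": [
    [0, 0, 0],
    [0, 0, 0],
    [0, 0, 0],
    [0, 0, 0],
    [0, 0, 0],
    [0, 0, 0],
    [0, 0, 0],
    [0, 0, 0]
  ],
  "xyz": [
    [0.06, -0.12, 0],
    [0.12, -0.238, 0],
    [0.12, -0.238, 0],
    [0.12, -0.238, 0.08],
    [0.12, -0.238, 0.2],
    [0.12, -0.238, 0.2],
    [0.12, -0.238, 0.2],
    [0.12, -0.238, 0.2]
  ],
  "fingers": [1, 1, 1, 1, 1, 1, 1, 1]
}}

```text
time: 6.27
eef_pos: [0.5025, 0.2679, 0.1625]
tool_rot: [3.141, 0.001, 0.284]
force: [0.4, -0.2, -0.5]
finger_gap: 0.249
finger_force: 45.0
```

```bash
python3 - <<'E'
from fit import *
from go import go
st(); go(.501,.2695,.105)
im,W=cap("side","s3.png"); im,W=cap("wrist","w3.png");
a=cv2.resize(cv2.imread("pics/s3.png")[220:320,170:270],(400,400),interpolation=2)
b=cv2.resize(cv2.imread("pics/w3.png")[100:300,180:380],(400,400),interpolation=2)
cv2.imwrite("pics/c3.png",np.hstack([a,b]))
E
```

```text
{'time': 6.2667, 'eef_pos': [0.5025, 0.2679, 0.1625], 'tool_rot': [3.1413, 0.0006, 0.2843], 'qpos': [0.3515, 0.1393, 1.7347, -0.0002, 1.2681, 1.6381], 'force': [0.3838, -0.1867, -0.4724], 'finger_gap': 0.2495, 'finger_force': 44.9954}
xyz [-0.006, -0.013, 0.383] dr [0, 0, 0]
```

View pics/c3.png

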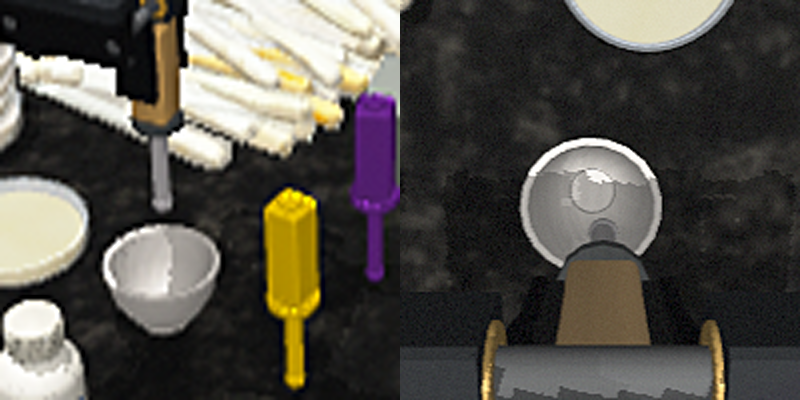

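The tip is over the pot, about 4 mm right of its centre in the wrist view (603 against 592). I'll correct that while dipping.

{"api": "arm_command", "payload": {
  "dr": [
    [0, 0, 0],
    [0, 0, 0],
    [0, 0, 0],
    [0, 0, 0],
    [0, 0, 0],
    [0, 0, 0],
    [0, 0, 0],
    [0, 0, 0]
  ],
  "xyz": [
    [-0.006, -0.025, 0.05],
    [-0.006, -0.025, 0.15],
    [-0.006, -0.025, 0.25],
    [-0.006, -0.025, 0.34],
    [-0.006, -0.025, 0.39],
    [-0.006, -0.025, 0.39],
    [-0.006, -0.025, 0.39],
    [-0.006, -0.025, 0.39]
  ],
  "fingers": [1, 1, 1, 1, 1, 1, 1, 1]
}}

```text
time: 7.03
eef_pos: [0.5013, 0.2726, 0.105]
tool_rot: [-3.141, -0.002, 0.285]
force: [-0.2, 0.3, -0.6]
finger_gap: 0.252
finger_force: 45.0
```

```bash
python3 - <<'E'
from fit import *
st()
im,W=cap("side","s4.png"); im,W=cap("wrist","w4.png");
a=cv2.resize(cv2.imread("pics/s4.png")[220:320,170:270],(400,400),interpolation=2)
b=cv2.resize(cv2.imread("pics/w4.png")[100:300,180:380],(400,400),interpolation=2)
cv2.imwrite("pics/c4.png",np.hstack([a,b]))
E
```

```text
{'time': 7.0333, 'eef_pos': [0.5013, 0.2726, 0.105], 'tool_rot': [-3.1415, -0.0016, 0.2854], 'qpos': [0.3599, 0.2038, 1.7773, 0.0, 1.1589, 1.6453], 'force': [-0.2261, 0.3121, -0.5601], 'finger_gap': 0.2521, 'finger_force': 44.9954}
```

View pics/c4.png

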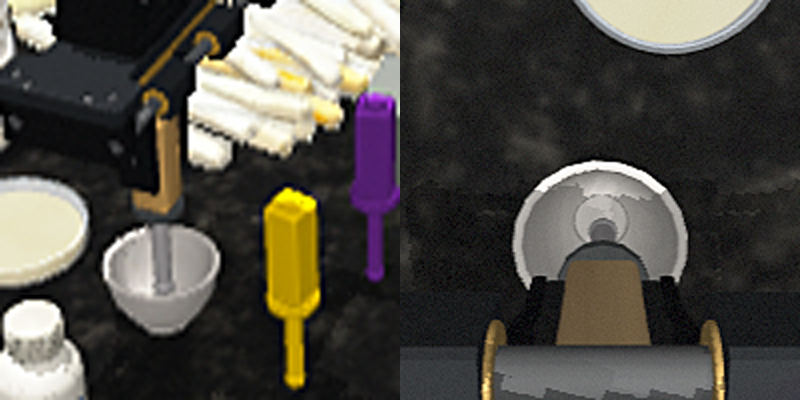

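The tip is inside the pot, well below the rim and over the floor, with no contact force. Lifting out and carrying the rod to the tensioner.

{"api": "arm_command", "payload": {
  "dr": [
    [0, 0, 0],
    [0, 0, 0],
    [0, 0, 0],
    [0, 0, 0],
    [0, 0, 0],
    [0, 0, 0],
    [0, 0, 0]
  ],
  "xyz": [
    [0, 0, -0.08],
    [0, 0, -0.25],
    [0, 0, -0.45],
    [0, 0, -0.65],
    [0, 0, -0.85],
    [0, 0, -0.97],
    [0, 0, -0.97]
  ],
  "fingers": [1, 1, 1, 1, 1, 1, 1]
}}

```text
time: 7.72
eef_pos: [0.5035, 0.2734, 0.2571]
tool_rot: [-3.141, -0.011, 0.285]
force: [-0.3, 0.2, -0.8]
finger_gap: 0.248
finger_force: 45.0
```

{"api": "arm_command", "payload": {
  "dr": [
    [0, 0, 0],
    [0, 0, 0],
    [0, 0, 0],
    [0, 0, 0],
    [0, 0, 0]
  ],
  "xyz": [
    [-0.06, 0.13, 0],
    [-0.15, 0.34, 0],
    [-0.25, 0.56, 0],
    [-0.34, 0.78, 0],
    [-0.374, 0.848, 0]
  ],
  "fingers": [1, 1, 1, 1, 1]
}}

```text
time: 8.13
eef_pos: [0.4817, 0.1308, 0.2492]
tool_rot: [3.14, 0.001, 0.283]
force: [0.9, -0.6, -0.6]
finger_gap: 0.248
finger_force: 45.0
```

{"api": "arm_command", "payload": {
  "dr": [
    [0, 0, 0],
    [0, 0, 0],
    [0, 0, 0],
    [0, 0, 0],
    [0, 0, 0]
  ],
  "xyz": [
    [-0.08, 0.18, 0],
    [-0.17, 0.4, 0],
    [-0.27, 0.62, 0],
    [-0.36, 0.83, 0],
    [-0.374, 0.848, 0]
  ],
  "fingers": [1, 1, 1, 1, 1]
}}

```text
time: 8.55
eef_pos: [0.4639, -0.0077, 0.2494]
tool_rot: [3.139, 0.001, 0.281]
force: [-0.0, -0.6, -0.2]
finger_gap: 0.247
finger_force: 45.0
```

```bash
python3 - <<'E'
from fit import *
from go import go
st(); go(.447,-.141,.25,16.5)
E
```

```text
{'time': 8.55, 'eef_pos': [0.4639, -0.0077, 0.2494], 'tool_rot': [3.1395, 0.001, 0.2812], 'qpos': [-0.185, -0.193, 1.8939, -0.0024, 1.4406, 1.1048], 'force': [-0.0395, -0.5618, -0.1979], 'finger_gap': 0.2469, 'finger_force': 44.9944}
xyz [-0.355, 0.823, -0.002] dr [0.001, 0.0005, -0.0032]
```

{"api": "arm_command", "payload": {
  "dr": [
    [0, 0, 0],
    [0, 0, 0],
    [0, 0, 0],
    [0, 0, 0],
    [0, 0, 0],
    [0, 0, 0],
    [0, 0, 0]
  ],
  "xyz": [
    [-0.08, 0.18, 0],
    [-0.17, 0.39, 0],
    [-0.27, 0.62, 0],
    [-0.34, 0.8, 0],
    [-0.355, 0.823, 0],
    [-0.355, 0.823, 0],
    [-0.355, 0.823, 0]
  ],
  "fingers": [1, 1, 1, 1, 1, 1, 1]
}}

```text
time: 9.13
eef_pos: [0.4482, -0.1361, 0.2493]
tool_rot: [-3.14, -0.0, 0.285]
force: [0.5, -0.3, -1.3]
finger_gap: 0.249
finger_force: 45.0
```

```bash
python3 - <<'E'
from fit import *
o=st()
im,W=cap("side","s5.png"); im,W=cap("wrist","w5.png"); np.save("w5.npy",W)
a=cv2.resize(cv2.imread("pics/s5.png")[130:250,270:390],(480,480),interpolation=2)
b=cv2.resize(cv2.imread("pics/w5.png")[130:290,230:330],(300,480),interpolation=2)
cv2.imwrite("pics/c5.png",np.hstack([a,b]))
# where dish estimates & tip should appear
from go import *
for n in("wrist","side"):
  ci=camera_info(n)
  for p in((.4451,-.1399,.1194),(.4436,-.1426,.1194),(*o["eef_pos"][:2],o["eef_pos"][2]-.0874)):
    q=np.array(ci["world_to_cam"])@[*p,1]; q=np.array(ci["mtx"])@q[:3]; print(n,np.round(q[:2]/q[2],1))
th=np.radians(19.3); ex=np.array([np.cos(th),np.sin(th)]); ey=np.array([-ex[1],ex[0]])
P=W.reshape(-1,3); P=P[~np.isnan(P[:,0])]; c=np.array([.4597,-.1818]); L=np.c_[(P[:,:2]-c)@ex,(P[:,:2]-c)@ey,P[:,2]]
p=L[(abs(L[:,0])<.06)&(abs(L[:,1])<.12)]
pl=p[(p[:,2]>.005)&(p[:,2]<.014)]; print("plate x",np.percentile(pl[:,0],[.5,99.5]),"y",np.percentile(pl[pl[:,0]>-.02][:,1],[.5,99.5]),len(pl))
r=p[(p[:,2]>.113)&(p[:,2]<.135)&(p[:,1]>.02)&(abs(p[:,0])<.025)]; print("dish",np.round([r.min(0),r.max(0)],4),len(r))
E
```

```text
{'time': 9.1333, 'eef_pos': [0.4482, -0.1361, 0.2493], 'tool_rot': [-3.1404, -0.0001, 0.2846], 'qpos': [-0.464, -0.1809, 1.8837, 0.0009, 1.4395, 0.822], 'force': [0.4535, -0.3266, -1.3466], 'finger_gap': 0.2492, 'finger_force': 44.9954}
wrist [283.1 203. ]
wrist [285.3 205.1]
wrist [280.  211.2]
side [330.2 193.1]
side [331.2 192.8]
side [329.5 179.4]
plate x [-0.04263557  0.04608555] y [-0.08785358  0.09022003] 3986
dish [[-0.025   0.0222  0.113 ]
 [ 0.0189  0.0616  0.1308]] 1033
```

View pics/c5.png

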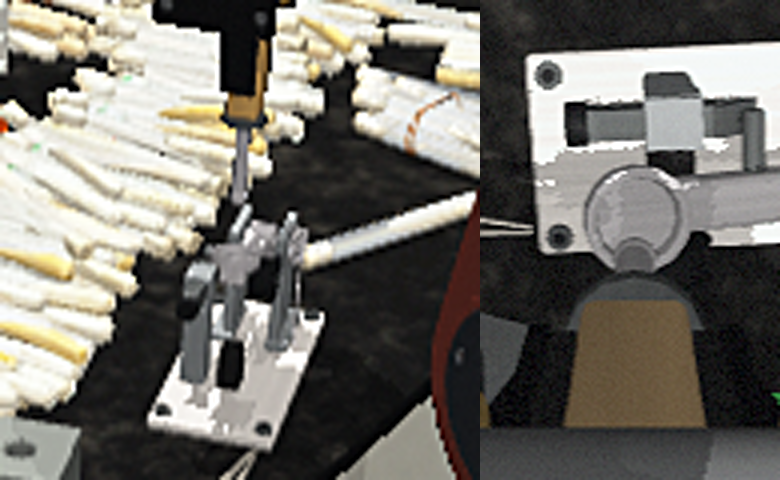

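Dish centre is at wrist pixel (281,202), or about (0.446,-0.138) in the world, and the ball tip shows at (281,216). The tip is already within about 1 mm, sideways, of the seat. Lowering to first contact.

{"api": "arm_command", "payload": {
  "dr": [
    [0, 0, 0],
    [0, 0, 0],
    [0, 0, 0],
    [0, 0, 0],
    [0, 0, 0],
    [0, 0, 0],
    [0, 0, 0],
    [0, 0, 0]
  ],
  "xyz": [
    [-0.005, 0.003, 0.06],
    [-0.005, 0.003, 0.14],
    [-0.005, 0.003, 0.2],
    [-0.005, 0.003, 0.24],
    [-0.005, 0.003, 0.26],
    [-0.005, 0.003, 0.28],
    [-0.005, 0, 0.3],
    [-0.005, 0, 0.3]
  ],
  "fingers": [1, 1, 1, 1, 1, 1, 1, 1],
  "force": 55
}}

```text
time: 9.9
eef_pos: [0.4477, -0.1372, 0.2048]
tool_rot: [3.141, -0.0, 0.285]
force: [-1.4, 0.3, 3.6]
finger_gap: 0.25
finger_force: 55.0
```

```bash
python3 - <<'E'
from fit import *
o=st()
im,W=cap("side","s6.png"); im,W=cap("wrist","w6.png"); np.save("w6.npy",W)
a=cv2.resize(cv2.imread("pics/s6.png")[130:250,270:390],(480,480),interpolation=2)
b=cv2.resize(cv2.imread("pics/w6.png")[130:290,230:330],(300,480),interpolation=2)
cv2.imwrite("pics/c6.png",np.hstack([a,b]))
E
```

```text
{'time': 9.9, 'eef_pos': [0.4477, -0.1372, 0.2048], 'tool_rot': [3.1411, -0.0004, 0.2853], 'qpos': [-0.466, -0.1504, 1.9411, -0.0001, 1.3503, 0.8195], 'force': [-1.4013, 0.2593, 3.5532], 'finger_gap': 0.2502, 'finger_force': 54.9949}
```

View pics/c6.png

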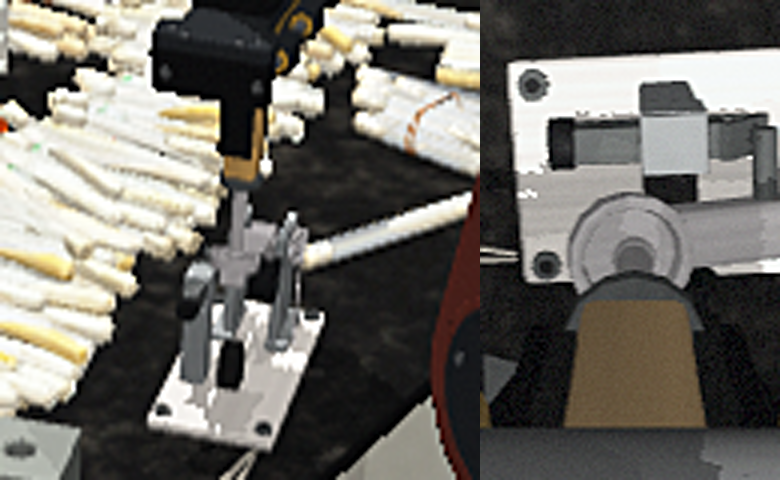

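The ball sits in the dish, at crop (632,255) against the dish centre (628,247), with about 4 N on it. Now pressing gently along the arc.

{"api": "arm_command", "payload": {
  "dr": [
    [0, 0, 0],
    [0, 0, 0],
    [0, 0, 0],
    [0, 0, 0],
    [0, 0, 0],
    [0, 0, 0],
    [0, 0, 0],
    [0, 0, 0]
  ],
  "xyz": [
    [0, -0.01, 0.02],
    [0, -0.018, 0.045],
    [0, -0.024, 0.07],
    [0, -0.029, 0.095],
    [0, -0.032, 0.12],
    [0, -0.035, 0.145],
    [0, -0.037, 0.17],
    [0, -0.037, 0.19]
  ],
  "fingers": [1, 1, 1, 1, 1, 1, 1, 1]
}}

```text
time: 10.67
eef_pos: [0.4464, -0.1321, 0.1769]
tool_rot: [3.14, -0.001, 0.285]
force: [-1.7, -1.2, 7.7]
finger_gap: 0.25
finger_force: 55.0
```

```bash
cat > ang.py <<'E'
from fit import *
def ang():
    im,W=cap("wrist"); th=np.radians(19.3); ex=np.array([np.cos(th),np.sin(th)]); ey=np.array([-ex[1],ex[0]])
    P=W.reshape(-1,3); P=P[~np.isnan(P[:,0])]; c=np.array([.4609,-.1801])
    L=np.c_[(P[:,:2]-c)@ex,(P[:,:2]-c)@ey,P[:,2]]
    b=L[(abs(L[:,0])<.007)&(L[:,1]>-.03)&(L[:,1]<.027)&(L[:,2]>.04)&(L[:,2]<.13)]
    k=np.polyfit(b[:,1],b[:,2],1); r=b[abs(np.polyval(k,b[:,1])-b[:,2])<.004]; k=np.polyfit(r[:,1],r[:,2],1)
    print("slope",np.arctan(k[0]),"a",.25-np.arctan(k[0]),len(r))
E
python3 - <<'E'
from ang import *
st(); ang()
E
```

```text
{'time': 10.6667, 'eef_pos': [0.4464, -0.1321, 0.1769], 'tool_rot': [3.1401, -0.001, 0.2854], 'qpos': [-0.4571, -0.1328, 1.9792, -0.0005, 1.2934, 0.8284], 'force': [-1.6765, -1.2359, 7.6636], 'finger_gap': 0.2503, 'finger_force': 54.9959}
slope -0.05056941482782001 a 0.30056941482782 1124
```

Arm angle reads 0.30, as predicted, at about 8 N. Continuing through the click to about 0.57.

{"api": "arm_command", "payload": {
  "dr": [
    [0, 0, 0],
    [0, 0, 0],
    [0, 0, 0],
    [0, 0, 0],
    [0, 0, 0],
    [0, 0, 0],
    [0, 0, 0],
    [0, 0, 0]
  ],
  "xyz": [
    [0, -0.001, 0.025],
    [0, -0.001, 0.05],
    [0, 0, 0.08],
    [0, 0.003, 0.11],
    [0, 0.007, 0.14],
    [0, 0.012, 0.165],
    [0, 0.014, 0.18],
    [0, 0.014, 0.18]
  ],
  "fingers": [1, 1, 1, 1, 1, 1, 1, 1]
}}

```text
time: 11.38
eef_pos: [0.4471, -0.1343, 0.1494]
tool_rot: [3.14, -0.001, 0.285]
force: [-2.1, -0.3, 8.3]
finger_gap: 0.254
finger_force: 55.0
```

```bash
python3 - <<'E'
from ang import *
st(); ang(); ang()
im,W=cap("side","s7.png"); im,W=cap("wrist","w7.png")
a=cv2.resize(cv2.imread("pics/s7.png")[130:250,270:390],(480,480),interpolation=2)
b=cv2.resize(cv2.imread("pics/w7.png")[130:290,230:330],(300,480),interpolation=2)
cv2.imwrite("pics/c7.png",np.hstack([a,b]))
E
```

```text
{'time': 11.3833, 'eef_pos': [0.4471, -0.1343, 0.1494], 'tool_rot': [3.14, -0.001, 0.2854], 'qpos': [-0.4607, -0.0996, 2.0034, -0.0006, 1.2359, 0.825], 'force': [-2.0661, -0.3452, 8.2913], 'finger_gap': 0.2539, 'finger_force': 54.9975}
slope -0.3352737024586703 a 0.5852737024586703 1293
slope -0.3300916401142741 a 0.5800916401142742 1291
```

View pics/c7.png

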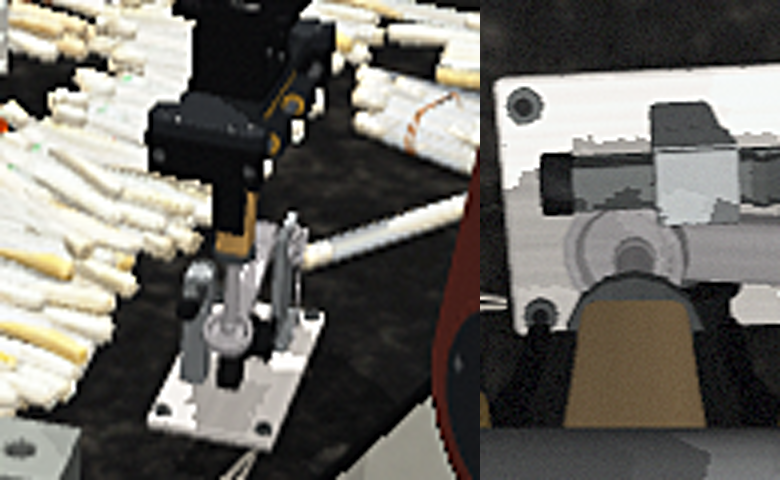

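The ball is in the dish at crop (632,258), and the arm is held at about 0.58, past the click. Force is about 8–9 N, so the rod carries the spring. Handing in.

```bash
python3 -c "
from workcell import *
print(finish_job())"
```

```text
the job is handed in; nothing more can be done
None
```

I dipped the rod's tip well into the pot and seated it in the dish. The job is handed in with the arm still pressed down at about 0.58 rad, past the pawl's click (judged from the arm angle; I didn't see the pawl itself), at about 8 N, after about 12 s of robot time.

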